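# Push the packing-bench shelf board home until it drops into its notches

## Task

The shelf board on the packing bench has been drawn out along its rails. With the fingertips against the label strip on its front edge, push it steadily back along the rails until all four of its glides drop into the rail notches and the board lies flat down on both rails, then take your hand clear. Only slide the board, without lifting, shoving or ramming it; do not handle the tape roll, which stays riding on it, or the other things on the bench.

Things in the scene. Friction and masses are not known exactly. Their poses are not given: they have to be found in the camera images.
- stand: Fixed white steel shelf stand. Origin on the bench under its centre; x along the rails away from the open front (front looks to -x), y left, z up. Two rails, 36 mm wide, 380 mm long, tops 120 mm above the bench, centred at y = +-168 mm. Side guides outside them (inner faces y = +-186, 144 mm high), posts 165 mm high at x = +-165, y = +-205. Flat cartons up to 54 mm high lie below.
- seat (a point): Point of the stand 55 mm behind its centre line and 120 mm above the bench, level with the rail tops; axes as the stand. The board's origin lies here (up to 4 mm either way along x and 6 mm along y) when it is located in the notches.
- notch_left (a point): Left (+y) rail: centre of its front notch, level with the rail top; axes as the stand. Notches are 27 mm long and 12 mm deep across the whole rail; the rear one lies 190 mm further back. There is no end stop behind that: the rail just runs on another 27 mm.
- notch_right (a point): Right (-y) rail: centre of its front notch, level with the rail top; axes as the stand. Notches are 27 mm long and 12 mm deep across the whole rail; the rear one lies 190 mm further back. There is no end stop behind that: the rail just runs on another 27 mm.
- board: Loose plywood shelf board across both rails, 240 mm deep (x), 360 mm wide (y), 12 mm thick, 0.6 to 0.95 kg, drawn out 70 to 115 mm towards the robot, maybe slightly skew. Origin at the centre of its underside, z up, front to -x. Its underside is 8 mm above the rail tops while it rides on its glides and lies on them when they have dropped. Pushed near its middle it slides easily, at 1 to 4 N.
- glide_left (a point): Centre of the foot of the board's front left glide. Four black nylon glides (20 mm along x, 14 mm wide, 8 mm high, at x = +-95, y = +-166 mm of the board) slide on the rails and drop into the four notches; the notch end walls then stop the board firmly. When it is skew one side drops first and the other has to be pushed on.
- glide_right (a point): Centre of the foot of the board's front right glide (at -y), like the left one.
- strip_mid (a point): Centre of the front face of the blue label strip on the board's front edge: the place to push. Strip 280 mm wide, 28 mm high, face 124 mm ahead of the board's origin, from 16 mm below its underside to flush with its top; this point is 2 mm below the underside (126 mm above the bench while riding, 118 mm when dropped in). Axes as the board.
- strip_left (a point): On the same strip face and at the same height, 120 mm to the left (+y) of its centre. Pushed here from far out the board turns between the side guides and jams (6 mm play each side); push here only to bring a lagging side on over the last few millimetres.
- strip_right (a point): On the same strip face and at the same height, 120 mm to the right (-y) of its centre. Pushed here from far out the board turns between the side guides and jams (6 mm play each side); push here only to bring a lagging side on over the last few millimetres.
- tape_roll: Roll of amber packing tape, 100 mm across and 48 mm high, lying loose on the board, in its rear half. Origin at the centre of its underside. It must stay on the board.
- marker_pot: Grey pot of markers, 76 mm across, 142 mm high over the markers, standing on the bench beside the stand. Origin at the centre of its underside. Leave it alone.
- bottle: White plastic bottle with a blue cap, 60 mm across and 150 mm high, standing on the bench beside the stand. Origin at the centre of its underside. Leave it alone.
- parcel: Small brown parcel, 130 x 100 x 75 mm, on the bench on the other side of the stand. Origin at the centre of its underside. Leave it alone.
There are look-alikes about, which are no part of the job. There is more than one size of the tape_roll; the job needs the middle-sized.

How it is judged:
On the way:
1. the board, still riding on the rails, is slid towards the notches by the fingers (contact force between the fingers and board above 0.2 N and x of board in the frame of seat between -0.06 and -0.012 m and z of board in the frame of seat above 0.004 m).
At the end, for the whole second after the job is handed in: The board is at rest with all four glides in the notches: its origin within 7 mm of the seat along the rails, its underside less than 2.5 mm above the rail tops and level within 0.01 rad, with the tape roll lying flat on it (x of board in the frame of seat between -0.007 and 0.007 m and z of board in the frame of seat between -0.003 and 0.0025 m and angle between board's own z axis and vertical below 0.01 rad and linear speed of board below 0.01 m/s and z of tape_roll in the frame of board between 0.006 and 0.018 m and angle between tape_roll's own z axis and vertical below 0.1 rad); the robot touches nothing.
It fails at once if the board is lifted off its rails (more than 6 mm above its riding height, or tipped more than 0.08 rad) (z of board in the frame of seat above 0.014 m or angle between board's own z axis and vertical above 0.08 rad).
It fails at once if the board is shoved or rammed (faster than 0.3 m/s while it still rides on the rails, or more than 60 N from the fingers) ((linear speed of board above 0.3 m/s and z of board in the frame of seat above 0.006 m) or contact force between the fingers and board above 60 N).
It fails at once if the tape roll is lifted from the board, tipped or falls off (z of tape_roll in the frame of board above 0.025 m or z of tape_roll in the frame of board below 0 m or angle between tape_roll's own z axis and vertical above 0.3 rad).
It fails at once if a thing on the bench is moved more than 15 mm or tipped (distance of any of marker_pot, bottle, parcel from where it was at the start of the episode above 0.015 m or angle between any of marker_pot, bottle, parcel's own z axis and vertical above 0.25 rad).
It fails at once if the tape roll or a thing on the bench is handled (more than 1 N from the fingers) (contact force between the fingers and tape_roll above 1 N or contact force between the fingers and marker_pot above 1 N or contact force between the fingers and bottle above 1 N or contact force between the fingers and parcel above 1 N).
It also fails if it takes over 35 s, if anything falls off the work surface, if the arm or the gripper's body presses on something with over 40 N, if the wrist force passes 120 N, or if a joint passes its speed limit or range.

## Robot

A 6-joint arm with a two-finger parallel gripper is mounted at the origin on the work surface. World frame = base frame: x ahead of the robot, y to its left, z up, the work surface at z = 0. Lengths are in m, angles in rad, forces in N, time in s.
With the tool pointing down it reaches from about 0.35 to 0.775 m from the base axis. Payload 5.5 kg.
Tool frame: the origin (TCP) lies between the finger pads; the fingertips stand 25 mm ahead of it and the grasp point (between the pads) lies 6 mm ahead of it; z points along the fingers, y is the direction in which the jaws open and shut (so a half turn about z gives the same grasp; the last joint's range is limited). The gripper opens to 85 mm and grips with 20 to 120 N. Pads are 22 mm wide; open, the fingers measure 114 mm over their backs; the gripper's body (76 mm by 85 mm) begins 54 mm behind the grasp point. The pads swing forward as they close: fully open they stand 13 mm farther back than shut.
Start: joints at [1.099, 0.313, 0.046, 1.304, 0, 1.431], TCP at [0.187, 0.544, 0.256] pointing down, gripper open.
Joint ranges: [-2.76, 2.76], [-0.86, 1.69], [-1.03, 1.26], [-2.2, 2.34], [-1.47, 1.5], [-3.14, 3.14]. Speed limits (rad/s): [2.57, 2.57, 3.14, 3.14, 3.14, 3.14].

## Interface

Orientations are given as a unit quaternion [w, x, y, z].
In Python, from station import bot, hand, vision, order gives the robot as it stands. Calls block until the motion is done:
- bot.goto(position, orientation): joint-space move of the TCP to a pose.
- bot.move_l(position, rotation=None, vel=0.15, f_stop=None): straight line of the TCP; rotation=None keeps the orientation; vel is the mean speed in m/s. With f_stop (N) it stops when the force on the tool has changed by that much, and returns True; else False.
- bot.movej(angles): joint-space move.
- hand.move_gripper(opening, effort=None): finger opening in m; effort is the grip in N (None keeps the last); returns when the fingers have stopped.
- bot.wait(seconds).
- bot.solve_ik(position, orientation): joint angles nearest the present ones, or None.
- vision.capture(name): name is "side" or "top"; returns (picture, depth): 420x560x3 uint8, blue, green, red; 420x560 float32, m along the optical axis (not along the pixel's ray), 0 where there is no reading.
- vision.calibration(name): a dict with "K" (3x3 intrinsics, pixels), "eye" and "orientation" of the camera in the world. Camera axes: x right, y down, z forward; pixel columns grow to the right and rows downward; lengths in m; the calibration is good to about 2 mm. A picture is of the moment at which its call begins. calibration takes no time and is no camera call.
A pose or a line that the arm cannot do raises bot.IKError and nothing moves.
- order.finish_job(): hands the job in, once; it reports no verdict.
Readings, each from a call of its own:
- bot.get_time_s(): time.
- bot.get_joints(): joint angles.
- bot.get_joint_velocities(): joint speeds.
- bot.get_joint_efforts(): joint torques, N m.
- bot.get_position(): TCP position.
- bot.get_orientation(): TCP orientation.
- bot.get_force(): force on the tool from outside, world axes, zero at the start.
- bot.get_ft_torque(): the same for the moment, N m.
- bot.get_finger_gap(): finger opening in m.
Only numpy, scipy, OpenCV 4.12 (cv2) and the standard library are available. Lean on these libraries where they do the work, as an engineer would, in place of code of your own. Each camera call takes 0.05 s, during which the arm holds its last target. There are 200 camera calls.

## Working session

There is one attempt and no reset: what is moved stays moved. The work goes in short steps, each a Python script; the robot and the scene stay as the last script left them, time stands still between calls to the robot, and variables do not carry over. Pictures are saved under pics/ and viewed, about 8 in all and at most 12, crops included, and the job is handed in when it is done.

```bash
ls; mkdir -p pics
python3 - <<'E'
from station import bot,vision
import cv2,numpy as np
for n in("top","side"):
    p,d=vision.capture(n); cv2.imwrite(f"pics/{n}0.png",p); np.save(f"pics/{n}0.npy",d)
    c=vision.calibration(n); print(n,c)
print(bot.get_time_s(),bot.get_orientation(),bot.get_force())
E
```

```text
pics
top {'K': array([[480.58010352,   0.        , 274.70903475],
       [  0.        , 480.58010352, 204.51571497],
       [  0.        ,   0.        ,   1.        ]]), 'eye': array([0.54786638, 0.03442696, 1.26317772]), 'orientation': array([-0.01841473,  0.71763025, -0.69612077,  0.0091427 ])}
side {'K': array([[451.85244757,   0.        , 275.1107165 ],
       [  0.        , 451.85244757, 219.26918903],
       [  0.        ,   0.        ,   1.        ]]), 'eye': array([ 0.44466362, -0.65538781,  0.89791774]), 'orientation': array([-0.35584323,  0.9290062 , -0.09400145,  0.03855918])}
0.1 [-2.51212263e-04  1.65122774e-01  9.86272671e-01 -7.90699975e-04] [ 0.05380587  0.62551084 -0.26364024]
```

View pics/top0.png

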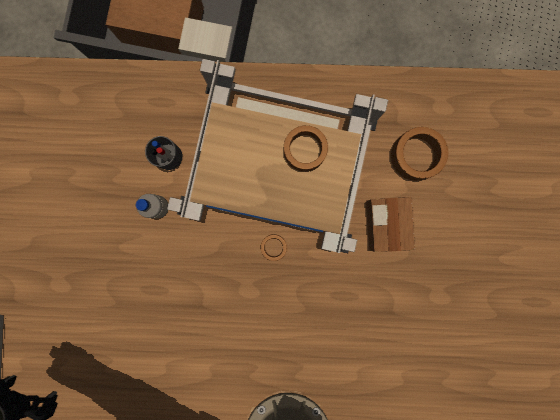

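View pics/side0.png

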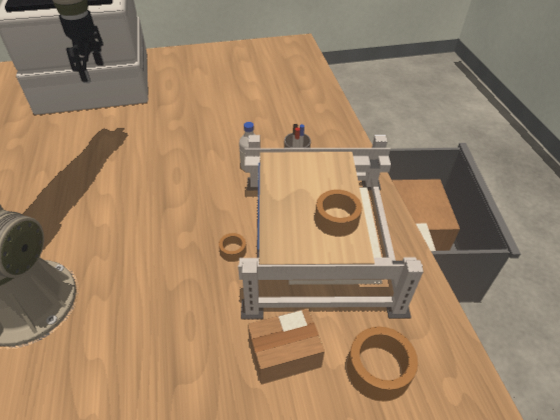

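Top view: the stand is turned about -12°, its posts are near (215,70), (372,105), (188,208) and (338,242), and the board front strip runs from (190,207) to (340,232). The right-sized roll is on the board at (305,148). Look-alikes are a small roll at (273,247) in front and a large one at (422,153). Next I'll measure the poses.

```bash
cat > h.py <<'E'
import numpy as np,cv2
from scipy.spatial.transform import Rotation as R
from station import bot,hand,vision,order
def cloud(n,save=None):
    p,d=vision.capture(n)
    if save: cv2.imwrite(save,p)
    c=vision.calibration(n);K=c["K"];q=c["orientation"]
    v,u=np.mgrid[:d.shape[0],:d.shape[1]]
    X=np.dstack([(u-K[0,2])*d/K[0,0],(v-K[1,2])*d/K[1,1],d])
    W=X@R.from_quat([q[1],q[2],q[3],q[0]]).as_matrix().T+c["eye"]
    W[d==0]=np.nan
    return p,W
def proj(n,P):
    c=vision.calibration(n);q=c["orientation"]
    X=(np.atleast_2d(P)-c["eye"])@R.from_quat([q[1],q[2],q[3],q[0]]).as_matrix()
    x=X@c["K"].T; return x[:,:2]/x[:,2:]
E
python3 - <<'E'
from h import *
np.set_printoptions(precision=4,suppress=True)
for n in("top","side"):
    p,W=cloud(n); z=W[...,2]
    reg=(W[...,0]>.3)&(W[...,0]<.95)&(abs(W[...,1])<.4)
    print(n,"bench z",np.nanmedian(z[reg&(abs(z)<.02)]))
    h,e=np.histogram(z[reg&(z>.09)&(z<.21)],bins=np.arange(.09,.21,.003));print([(round(a,3),b) for a,b in zip(e,h) if b>15])
    m=(reg&(z>.158)&(z<.172)).astype(np.uint8)
    k,l,s,c=cv2.connectedComponentsWithStats(m)
    for i in range(1,k):
        if s[i,4]>15: 
            q=W[l==i]; print("hi",s[i,4],c[i],cv2.minAreaRect(q[:,:2].astype(np.float32)),np.median(q[:,2]))
    hsv=cv2.cvtColor(p,cv2.COLOR_BGR2HSV)
    m=(reg&(z>.132)&(z<.146)&(hsv[...,1]>70)).astype(np.uint8)
    m=cv2.morphologyEx(m,cv2.MORPH_OPEN,np.ones((3,3)))
    k,l,s,c=cv2.connectedComponentsWithStats(m);i=1+np.argmax(s[1:,4]);q=W[l==i]
    print("board",s[i],cv2.minAreaRect(q[:,:2].astype(np.float32)),np.median(q[:,2]))
    m=(reg&(z>.06)&(z<.2)&(cv2.inRange(hsv,(100,90,20),(125,255,255))>0)); q=W[m]
    print("blue",len(q),np.nanmedian(q,0))
p=cv2.imread("pics/top0.png");cv2.imwrite("pics/c.png",cv2.resize(p[50:260,130:430],None,fx=2.6,fy=2.6,interpolation=cv2.INTER_CUBIC))
E
```

```text
top bench z 0.0003480950427436902
[(np.float64(0.09), np.int64(56)), (np.float64(0.093), np.int64(106)), (np.float64(0.096), np.int64(113)), (np.float64(0.099), np.int64(77)), (np.float64(0.102), np.int64(73)), (np.float64(0.105), np.int64(147)), (np.float64(0.108), np.int64(225)), (np.float64(0.111), np.int64(136)), (np.float64(0.114), np.int64(162)), (np.float64(0.117), np.int64(657)), (np.float64(0.12), np.int64(769)), (np.float64(0.123), np.int64(258)), (np.float64(0.126), np.int64(84)), (np.float64(0.129), np.int64(76)), (np.float64(0.132), np.int64(183)), (np.float64(0.135), np.int64(1964)), (np.float64(0.138), np.int64(7427)), (np.float64(0.141), np.int64(5320)), (np.float64(0.144), np.int64(935)), (np.float64(0.147), np.int64(146)), (np.float64(0.15), np.int64(84)), (np.float64(0.153), np.int64(46)), (np.float64(0.156), np.int64(44)), (np.float64(0.159), np.int64(80)), (np.float64(0.162), np.int64(262)), (np.float64(0.165), np.int64(329)), (np.float64(0.168), np.int64(78)), (np.float64(0.171), np.int64(23)), (np.float64(0.18), np.int64(17)), (np.float64(0.183), np.int64(139))
[... 2895 characters left out ...]
7749), 69.30624389648438) 0.16561492208241868
hi 190 [335.6526 225.6105] ((0.7100653648376465, -0.048878490924835205), (0.03923862800002098, 0.09552708268165588), 69.58793640136719) 0.1655120545880177
hi 212 [249.7217 267.5283] ((0.5054191946983337, -0.12542696297168732), (0.030102884396910667, 0.0304555743932724), 76.93427276611328) 0.16512599761242236
hi 223 [414.0359 266.7578] ((0.8286751508712769, -0.18917156755924225), (0.03188791126012802, 0.030570359900593758), 79.34805297851562) 0.16502022763820878
board [ 260  151  114  114 9790] ((0.6801495552062988, 0.05188654363155365), (0.3711411952972412, 0.23998993635177612), 79.47613525390625) 0.1405007394042297
blue 59 [0.5837 0.3544 0.1496]
```

View pics/c.png

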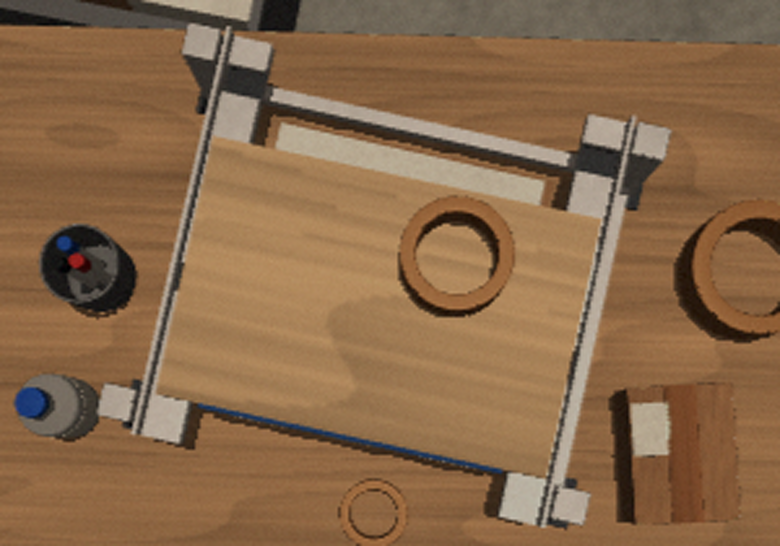

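Stand: centre (0.7065, 0.0474), yaw -11.05°. Board: origin about (0.679, 0.052), drawn out about 83 mm with 0.4° skew. I'll push with the fingers spread across the strip for two-point contact, tool straight down, and check before the last stretch.

```bash
cat >> h.py <<'E'
C=np.array([.7065,.0474]);yaw=np.radians(-11.05)
ux=np.array([np.cos(yaw),np.sin(yaw)]);uy=np.array([-ux[1],ux[0]])
def S(x,y,z): return [*(C+x*ux+y*uy),z]      # stand frame -> world
a=(np.pi+yaw)/2; Q=[0,np.cos(a),np.sin(a),0]
def stand(P): d=np.asarray(P)[...,:2]-C; return np.stack([d@ux,d@uy],-1)
def board(n="top",save=None):
    p,W=cloud(n,save); z=W[...,2]; s=stand(W)
    hsv=cv2.cvtColor(p,cv2.COLOR_BGR2HSV)
    m=(abs(s[...,0])<.25)&(abs(s[...,1])<.184)&(z>.12)&(z<.146)&(hsv[...,1]>70)
    m=cv2.morphologyEx(m.astype(np.uint8),cv2.MORPH_OPEN,np.ones((3,3)))
    k,l,st,c=cv2.connectedComponentsWithStats(m);i=1+np.argmax(st[1:,4]);b=l==i
    P=np.c_[s[b],z[b]]
    A=np.c_[P[:,:2],np.ones(len(P))]; f=np.linalg.lstsq(A,P[:,2],rcond=None)[0]
    # rear edge per y-bin: line fit -> origin x (rear edge is +120 mm) and skew
    ys=np.arange(-.15,.15,.01); r=np.array([np.percentile(P[abs(P[:,1]-y)<.005,0],99) for y in ys])
    g=np.polyfit(ys,r,1); print(n,"x-seat %.4f (mm/side skew %.4f) ztop %.4f tilt"%(g[1]-.12-.055,g[0]*.166,np.median(P[:,2])),f[:2].round(4))
E
python3 - <<'E'
from h import *
board();board("side")
hand.move_gripper(.06)
bot.goto(S(-.21,0,.25),Q); bot.move_l(S(-.21,0,.131),vel=.1)
f0=bot.get_force();print(f0,bot.get_time_s())
print(bot.move_l(S(-.150,0,.131),vel=.05,f_stop=12), bot.get_force()-f0, bot.get_time_s())
board(save="pics/t1.png"); board("side","pics/s1.png"); print(stand(bot.get_position()))
E
```

```text
top x-seat -0.0857 (mm/side skew -0.0016) ztop 0.1403 tilt [0.0003 0.0004]
side x-seat -0.0998 (mm/side skew 0.0022) ztop 0.1405 tilt [ 0.0001 -0.0004]
[ 0.37498745 -0.3684232   0.76103945] 4.0083
False [-3.81612534  1.51426556 -2.64541739] 5.3583
top x-seat -0.0757 (mm/side skew 0.0048) ztop 0.1403 tilt [0.0005 0.0003]
side x-seat -0.0899 (mm/side skew 0.0066) ztop 0.1405 tilt [-0.0002 -0.0007]
[-1.50268043e-01 -4.07482771e-05]
```

View pics/s1.png

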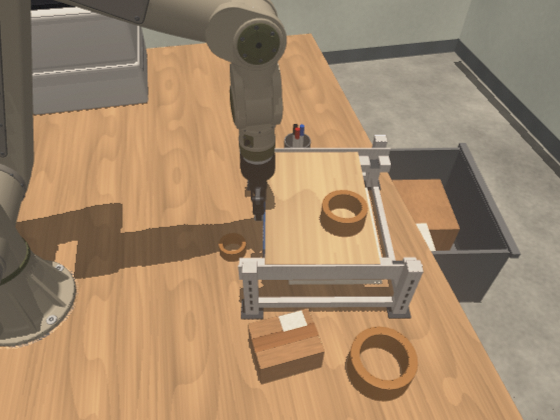

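Run:
```python
import cv2
a=cv2.imread("pics/top0.png")[50:260,130:430];b=cv2.imread("pics/t1.png")[50:260,130:430]
import numpy as np
cv2.imwrite("pics/c2.png",cv2.resize(b,None,fx=2.6,fy=2.6,interpolation=cv2.INTER_CUBIC))
s=[cv2.imread(f"pics/{n}.png")[130:290,230:430] for n in("side0","s1")]
cv2.imwrite("pics/c3.png",cv2.resize(np.hstack(s),None,fx=2,fy=2,interpolation=cv2.INTER_CUBIC))
```

```text
(no output)
```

View pics/c2.png

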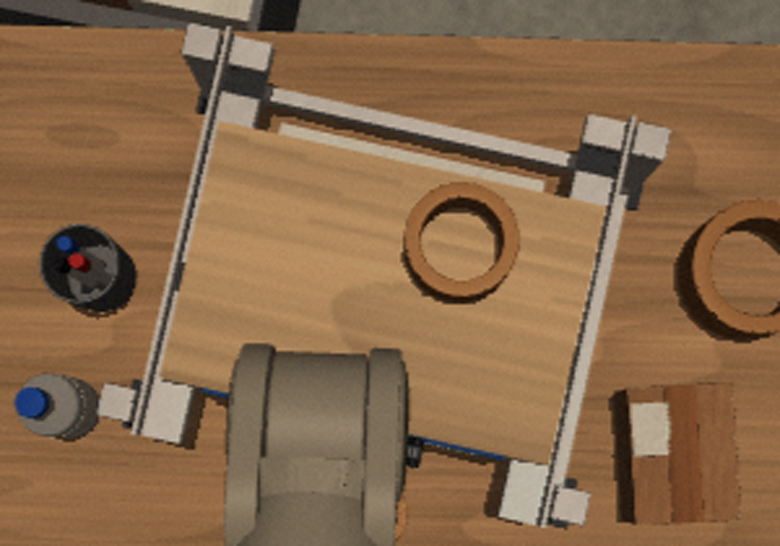

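View pics/c3.png

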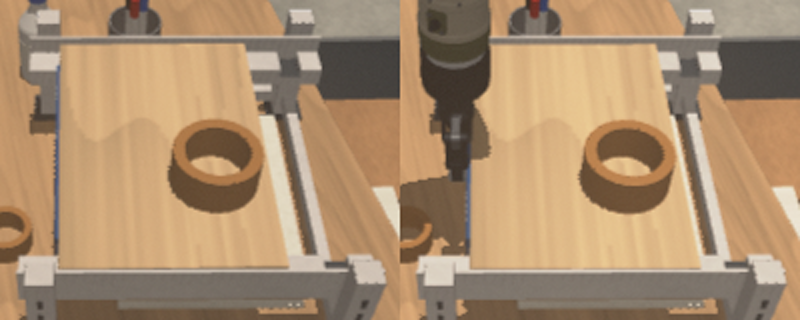

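The push is working: the board has moved about 10 mm, with about 4 N on the fingers. In the top crop the rear edge runs (215,120)-(605,205), so there may be a slight skew. I'll improve the edge estimate and carry on to just short of the notches.

```bash
cat >> h.py <<'E'
def ray(n,uv,z):
    c=vision.calibration(n);q=c["orientation"]
    d=np.c_[uv,np.ones(len(uv))]@np.linalg.inv(c["K"]).T@R.from_quat([q[1],q[2],q[3],q[0]]).as_matrix().T
    return c["eye"]+d*((z-c["eye"][2])/d[:,2:])
def board2(save=None):
    p,W=cloud("top",save); z=W[...,2]; s=stand(W)
    hsv=cv2.cvtColor(p,cv2.COLOR_BGR2HSV)
    m=(abs(s[...,0])<.26)&(abs(s[...,1])<.18)&(z>.122)&(z<.146)&(hsv[...,1]>70)
    m=cv2.morphologyEx(m.astype(np.uint8),cv2.MORPH_OPEN,np.ones((3,3)))
    k,l,st,c=cv2.connectedComponentsWithStats(m);b=l==1+np.argmax(st[1:,4])
    zt=np.array([np.median(z[b&(s[...,1]*k>.1)]) for k in(1,-1)]); zm=zt.mean()
    cols=np.where(b.any(0))[0]; top=b[:,cols].argmax(0)-.5
    E=stand(ray("top",np.c_[cols,top],zm)); E=E[abs(E[:,1])<.15]
    vx,vy,x0,y0=cv2.fitLine(E[:,::-1].astype(np.float32),cv2.DIST_HUBER,0,.01,.01).ravel()
    k=vy/vx; x=y0-k*x0-.12-.055
    print("x-seat %.4f left %.4f right %.4f | ztop L %.4f R %.4f | sd %.4f"%(x,x+.166*k,x-.166*k,*zt,np.std(E[:,0]-y0-k*(E[:,1]-x0))))
E
python3 - <<'E'
from h import *
board2()
f0=bot.get_force();print(f0)
print(bot.move_l(S(-.115,0,.131),vel=.03,f_stop=15), bot.get_force(), bot.get_time_s(),stand(bot.get_position()))
board2()
E
```

```text
x-seat -0.0700 left -0.0699 right -0.0700 | ztop L 0.1404 R 0.1402 | sd 0.0235
[-2.21102728  0.90831565 -1.76976718]
False [-0.84349556  0.24312307 -1.09787328] 6.825 [-1.14770862e-01  1.18445424e-05]
x-seat -0.0344 left -0.0342 right -0.0346 | ztop L 0.1403 R 0.1403 | sd 0.0296
```

Run:
```python
from h import *
print(bot.move_l(S(-.095,0,.131),vel=.03,f_stop=12), bot.get_force(), bot.get_time_s())
board2()
for x in(-.087,-.083,-.079,-.076):
    st=bot.move_l(S(x,0,.131),vel=.01,f_stop=9)
    print(x,st,bot.get_force(),bot.get_time_s(),stand(bot.get_position())); board2()
    if st: break
board2("pics/t2.png")
```

```text
False [-1.06641328  0.1427017  -0.3662863 ] 7.6917
x-seat -0.0142 left -0.0139 right -0.0144 | ztop L 0.1404 R 0.1402 | sd 0.0383
-0.087 False [-3.76349039  1.88212119  2.31868758] 8.6917 [-8.70477561e-02 -4.30466653e-06]
x-seat -0.0070 left -0.0072 right -0.0068 | ztop L 0.1403 R 0.1403 | sd 0.0354
-0.083 False [-1.70670702  0.72199457 -0.15966644] 9.2917 [-8.25292239e-02 -4.67120059e-05]
x-seat -0.0022 left -0.0026 right -0.0019 | ztop L 0.1324 R 0.1324 | sd 0.0341
-0.079 False [-6.45595463  0.89662343  2.46510415] 9.8917 [-8.04528672e-02  2.85931954e-05]
x-seat -0.0001 left -0.0001 right -0.0000 | ztop L 0.1324 R 0.1323 | sd 0.0329
-0.076 False [-6.08385045  1.63654388  0.88467268] 10.3917 [-7.74269306e-02  8.43828120e-06]
x-seat 0.0030 left 0.0030 right 0.0031 | ztop L 0.1324 R 0.1323 | sd 0.0350
x-seat 0.0027 left 0.0021 right 0.0033 | ztop L 0.1324 R 0.1324 | sd 0.0384
```

Both sides have dropped 8 mm (top at 0.132). Now I'll back off, lift clear and verify.

Run:
```python
from h import *
bot.move_l(S(-.14,0,.131),vel=.05); bot.move_l(S(-.20,0,.22),vel=.12)
j=bot.get_joints(); bot.goto([.25,.45,.30],Q); bot.wait(.3)
print(bot.get_force(),bot.get_time_s())
board2("pics/t3.png"); board("top"); board("side","pics/s3.png")
a=cv2.imread("pics/t3.png")[50:270,130:430];b=cv2.imread("pics/s3.png")[120:340,220:440]
cv2.imwrite("pics/f.png",cv2.resize(np.hstack([a,b]),None,fx=1.5,fy=1.5,interpolation=cv2.INTER_CUBIC))
```

```text
[-0.35634917 -0.16120484  0.07644263] 14.9333
x-seat 0.0030 left 0.0029 right 0.0031 | ztop L 0.1325 R 0.1324 | sd 0.0353
top x-seat -0.0104 (mm/side skew 0.0134) ztop 0.1324 tilt [0.0006 0.0003]
side x-seat -0.0187 (mm/side skew 0.0053) ztop 0.1325 tilt [ 0.0012 -0.0014]
```

View pics/f.png

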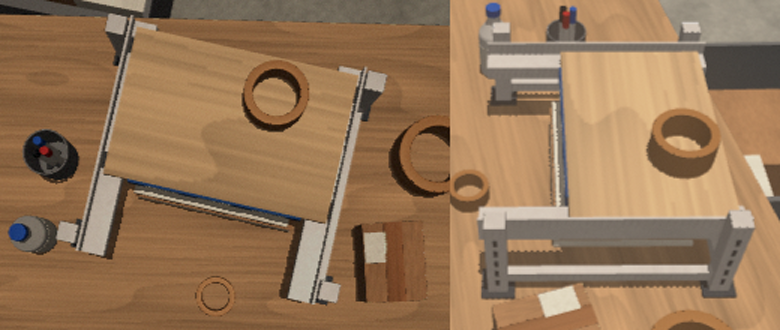

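```bash
python3 -c "
from h import *
order.finish_job(); print(bot.get_time_s())"
```

```text
the job is handed in; nothing more can be done
the job is handed in; nothing more can be done
```

The board is seated with its glides in the notches and the job is handed in; it reports no verdict. I pushed it back about 85 mm with the spread fingertips on the middle of the label strip. The push was 0.03–0.05 m/s at first and 0.01 m/s at the end, and no force reading exceeded about 7 N. The hand was clear about 15 s in, well inside the 35 s limit.

**Last checks after retreating:**
- **Height:** the board top fell from 0.140 m to 0.1325 m on both sides, so it lies on the rails.
- **Level:** the tilt measured 0.002 rad or less in both camera views.
- **Position:** the board is about 3 mm past the seat along the rails, against a 7 mm limit, with left and right equal.
- **Surroundings:** the tape roll lies flat on the board. The pot, bottle and parcel look unmoved in the pictures; I did not measure them.

**Disagreement:** my first rear-edge estimator put the board 10 to 19 mm short of the seat, with a large skew. Its readings were also inconsistent between the two cameras earlier on, so I set it aside. The second estimator tracked the tool travel closely and agreed with the 8 mm drop. That second line fit had a large raw scatter from outlier pixels, and I relied on its robust fit.

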